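# Fold the mounting leaf over and snap its pad cap on

### The job

Get the blank-mounting fixture ready: fold its hinged steel leaf right over so that the face with the stud lies upwards, then press the white snap cap onto the stud through the click until it sits flush on the leaf. Do not let go: finish while the fingers are still on the cap and still pushing it down firmly. Leave the wooden puck, the glue bottle and the wrench where they are.

Things in the scene. Friction and masses are not known exactly. Their poses are not given: they have to be found in the camera images.
- fixture: Fixed wooden base block, 110 (its x) x 210 (its y) x 40 mm high; origin at the centre of its underside on the bench, x and y along its edges, its x axis points roughly away from the robot. Its +y half is plain; its -y half has a 44 mm pocket in which the stud hangs at the start.
- leaf (a joint): Hinge of the dark steel leaf (110 x 100 x 10 mm, 0.35 kg), rad. Axis: the fixture's x, over the block's middle, 45 mm above the bench. 0 = flat on the -y half, stud hidden below; it swings up and over; 3.14 (stop) = flat on the +y half, stud up. Flat either way, its top is 50 mm above the bench. Slightly stiff; let go, it falls to the nearer side.
- rod_grip (a point): Grip point on the leaf's handle, on the axis of a round steel rod, 12 mm diameter, at the free edge, parallel to the hinge line and 110 mm from it. The rod sticks out 65 mm past the block's -x end; the point is 40 mm out, 45 mm above the bench when flat. The rod turns within a pinch: the tool may stay pointing down along the half circle. Own axes as the leaf's.
- stud_foot (a point): Centre of the stud's foot on the leaf, 57 mm from the hinge line; folded over, 50 mm above the bench, stud upright: steel, 23 mm diameter, 27 tall, top 9 mm tapering to 12 mm. Four spring balls 9.5 mm up stand out 4 mm. They meet the cap's lip when its mouth is 15 mm above the leaf; passing takes about 8 to 10 N, then the force drops (click) and the cap goes on to the leaf.
- cap: White plastic snap cap, a round pot lying mouth down on the bench: 50 mm diameter, 36 mm high, flat closed top, about 45 g, loose. Origin at the centre of its mouth (underside), z up. Inside, a lip of 26 mm bore in the lowest 4 mm, above it a 33 mm bore, 29 mm deep in all. Seated, its origin is at the stud foot and its mouth on the leaf.
- puck: Bystander: solid wooden disc, 72 mm diameter, 30 mm high, loose; origin at the centre of its underside. Cap and puck may have swapped places.
- glue: Bystander: glue bottle, 60 mm diameter, 125 mm tall, standing loose on the right; origin at the centre of its underside.
- wrench: Bystander: steel wrench lying loose beyond the fixture; origin under its middle.
There are look-alikes about, which are no part of the job. Of the things shaped like the cap, the white one is meant.

How it is judged (in metres and radians):
On the way, in this order (a step that is already met when the one before it is completed fails the run):
1. the leaf is folded right over, stud up (value of joint leaf above 3.05 rad), for 0.2 s.
2. the cap is through the click and flush on the leaf (distance between cap and stud_foot below 0.003 m and value of joint leaf above 3.05 rad), for 0.2 s.
At the end, for the whole second after the job is handed in: The leaf lies folded over (joint above 3.05 rad), the cap's mouth is within 3 mm of the stud's foot and upright (within 0.08 rad), the fingers are still on the cap (more than 3 N) and still push it down so that it bears on the leaf with more than 4 N, at rest (all of step 2 and angle between cap's own z axis and vertical below 0.08 rad and contact force between cap and leaf above 4 N and contact force between the fingers and cap above 3 N and linear speed of cap below 0.02 m/s); the arm keeps its last pose, push and grip.
It fails at once if the puck, the glue bottle or the wrench is moved by more than 25 mm (distance of any of puck, glue, wrench from where it was at the start of the episode above 0.025 m).
It also fails if it takes over 67 s, if anything falls off the work surface, if the arm or the gripper's body presses on something with over 40 N, if the wrist force passes 120 N, or if a joint passes its speed limit or range.

### The arm

A 6-joint arm with a two-finger parallel gripper is mounted at the origin on the work surface. World frame = base frame: x ahead of the robot, y to its left, z up, the work surface at z = 0. Lengths are in m, angles in degrees, forces in N, time in s.
With the tool pointing down it reaches from about 0.375 to 0.9 m from the base axis. Payload 3.1 kg.
Tool frame: the origin (TCP) lies at the very end of the fingers, on their centre line; the grasp point (between the pads) lies 19 mm behind it; z points along the fingers, y is the direction in which the jaws open and shut (so a half turn about z gives the same grasp; the last joint's range is limited). The gripper opens to 87 mm and grips with 3 to 60 N. Pads are 19 mm wide; open, the fingers measure 117 mm over their backs; the gripper's body (75 mm by 190 mm) begins 51 mm behind the grasp point.
Start: joints at [-83.852, 30.224, 82.088, -0, 67.689, -10.227], TCP at [0.176, -0.6, 0.223] pointing down, gripper open.
Joint ranges: [-176.69, 176.69], [-43.24, 126.21], [12.49, 139.97], [-82, 262], [0, 151.66], [-163.58, 163.58]. Speed limits (degrees/s): [159.86, 159.86, 180, 180, 180, 180].

### API

Orientations are given as a 3x3 rotation matrix whose columns are the frame's x, y, z axes.
In Python, from rig import bot gives the robot as it stands. The module is installed in compiled form; this text tells all that it offers.
- The arm moves only by the tool play_rows, never from a script. Its argument "targets" is a list of rows, each a list of 7 numbers: the closure, from 0 (fully open) to 1 (shut), then the shift along the world's x, y, z in m, then the turn, a rotation vector about the world's x, y, z in rad. A call has 1 to 12 rows; each row shifts and turns the commanded pose from where the row before left it; what a row does not reach is not made up. A row lasts 1/8 s, in which the tool goes at most 62.5 mm and 10.7 degrees, less where a joint would pass 70% of its speed; a pose out of reach is approached as far as the arm can. A call with a gripper value outside its range is refused whole. The fingers move at their own pace and stop on an object; the grip force is fixed at half the most. Time passes only in rows, so rows that do not move let the fingers close. It gives the time, the measured TCP pose, the force and the opening at its end, in the units of the state.
- bot.read_state(): the state, without advancing time (a new reading comes with each control period).
- bot.capture(name): name is "side" or "top"; returns the picture (384x512x3 uint8, blue, green, red); there is no depth.
- bot.get_calibration(name): a dict with "fx", "fy", "cx", "cy" (pixels), "R" (3x3) and "t" (3): a world point X has camera coordinates R X + t. Camera axes: x right, y down, z forward; pixel columns grow to the right and rows downward; lengths in m; the calibration is good to about 2 mm. A picture is of the moment at which its call begins. get_calibration takes no time and is no camera call.
- bot.hand_in(): hands the job in, once; it reports no verdict.
The state is a dict: "time_s": time; "joint_positions": joint angles; "qvel": joint speeds; "tau": joint torques, N m; "position": TCP position; "tcp_rot": TCP orientation; "force": force on the tool from outside, world axes, zero at the start; "moment": the same for the moment, N m; "opening": opening from 0.0 (shut) to 1.0 (fully open).
Only numpy, scipy, OpenCV 4.12 (cv2) and the standard library are available. Lean on these libraries where they do the work, as an engineer would, in place of code of your own. Each camera call takes 0.05 s, during which the arm holds its last target. There are 200 camera calls.

## Working session

There is one attempt and no reset: what is moved stays moved. The work goes in short steps, Python scripts to look and compute and a tool call to move; the robot and the scene stay as the last step left them, time stands still between calls to the robot, and variables do not carry over. Pictures are saved under pics/ and viewed, about 8 in all and at most 12, crops included, and the job is handed in when it is done.

Besides the shell and the picture viewer there is one more tool, called as name(argument=value, ...), one argument or row to a line, values as JSON. play_rows: Moves the arm, as the interface text tells. Its arguments: {"type":"object","properties":{"targets":{"type":"array","items":{"type":"array","items":{"type":"number"}}}},"required":["targets"]}

```bash
mkdir -p pics; cat > h.py <<'E'
import numpy as np, cv2
from rig import bot
def ray(name,u,v,z):
    c=bot.get_calibration(name);R=np.array(c["R"]);t=np.array(c["t"])
    d=R.T@np.array([(u-c["cx"])/c["fx"],(v-c["cy"])/c["fy"],1]);o=-R.T@t
    return o+d*(z-o[2])/d[2]
def px(name,X):
    c=bot.get_calibration(name);p=np.array(c["R"])@np.array(X)+np.array(c["t"])
    return np.array([c["fx"]*p[0]/p[2]+c["cx"],c["fy"]*p[1]/p[2]+c["cy"]])
E
python3 - <<'E'
from h import *
for n in("top","side"):
    im=bot.capture(n);cv2.imwrite(f"pics/{n}0.png",im)
    cv2.imwrite(f"pics/{n}0b.png",cv2.resize(im,(800,600),interpolation=cv2.INTER_CUBIC))
    c=bot.get_calibration(n);print(n,c["fx"],-np.array(c["R"]).T@c["t"])
s=bot.read_state();print({k:np.round(s[k],3) for k in s})
E
```

```text
top 429.06226086231334 [ 0.42848887 -0.06470368  1.05075627]
side 351.38991852133853 [0.46917668 0.56997882 0.64704492]
{'time_s': np.float64(0.1), 'joint_positions': array([-8.3851e+01,  3.0274e+01,  8.2149e+01, -1.0000e-03,  6.7690e+01,
       -1.0228e+01]), 'qvel': array([ 0.063, -0.152, -0.282, -0.114, -0.004,  0.101]), 'tau': array([-1.0000e-03, -4.4099e+01, -1.7715e+01,  6.4000e-02,  5.3000e-02,
       -0.0000e+00]), 'position': array([ 0.176, -0.599,  0.222]), 'tcp_rot': array([[ 0.959,  0.282, -0.   ],
       [ 0.282, -0.959,  0.002],
       [ 0.   , -0.002, -1.   ]]), 'force': array([-0.716, -0.315,  0.403]), 'moment': array([-0.019,  0.003,  0.005]), 'opening': np.float64(1.001)}
```

View pics/top0b.png

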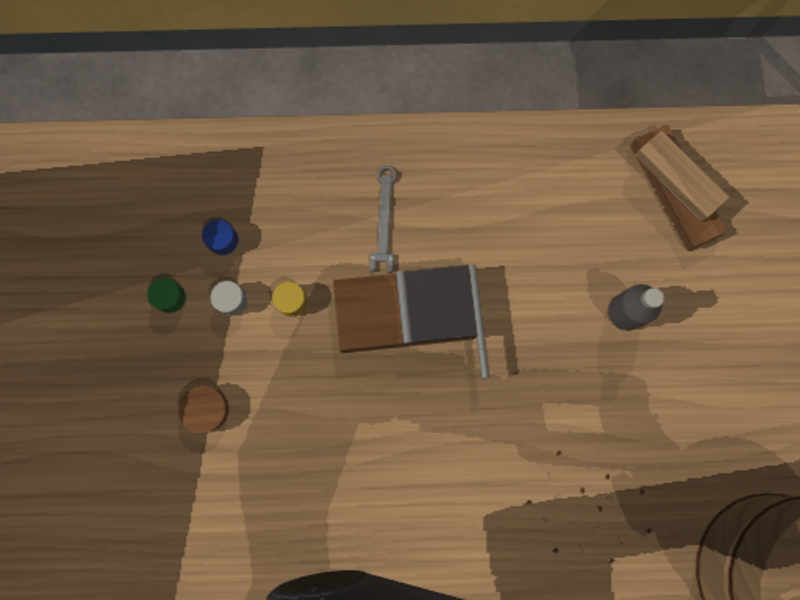

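View pics/side0b.png

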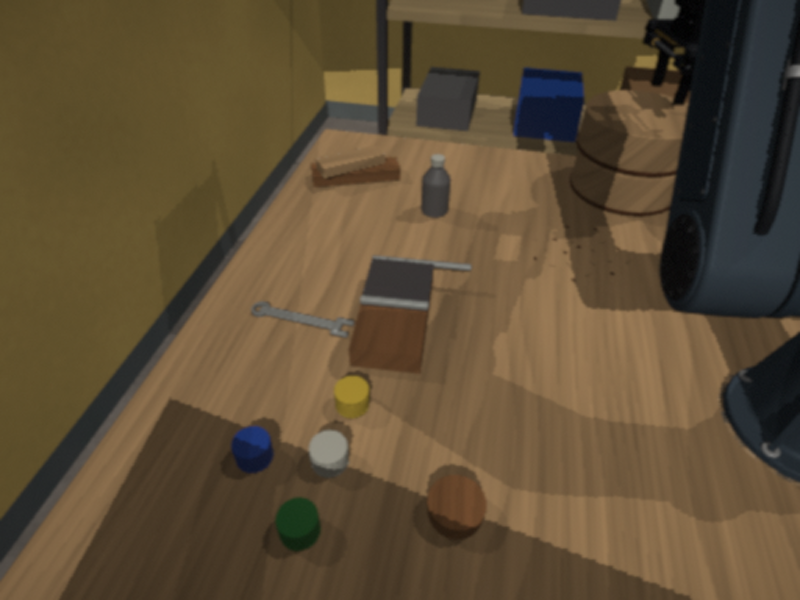

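The top picture shows candidates for the cap: white (228,296), yellow (289,298), blue (220,236), green (166,294), and the wooden puck (203,408). Only the first is white, so I choose that one. The leaf is at (440,305) with its rod running from (473,266) to (486,376), and the hinge is at (404,307). I'll check with one close crop.

```bash
python3 - <<'E'
import cv2
im=cv2.imread("pics/top0.png")
cv2.imwrite("pics/c1.png",cv2.resize(im[140:270,120:320],None,fx=4,fy=4,interpolation=cv2.INTER_CUBIC))
E
```

```text
(no output)
```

View pics/c1.png

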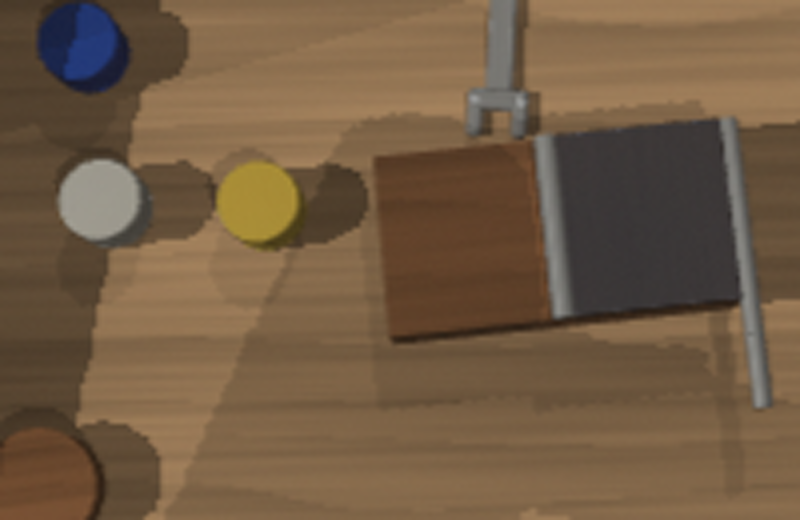

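The crop confirms a white round cap, top centre (101,200), with yellow beside it at (258,203). The rod runs (729,118)→(762,408), and the block's plain-end corners are at (375,157) and (392,339).

```bash
cat >> h.py <<'E'
def cr(x,y,z): return ray("top",120+(x+.5)/4-.5,140+(y+.5)/4-.5,z)
E
python3 - <<'E'
from h import *
np.set_printoptions(precision=4,suppress=True)
P=dict(cap=(101,200,.036),yel=(258,203,.036),bA=(375,157,.04),bB=(392,339,.04),r0=(730,118,.047),r1=(762,406,.047),h0=(544,137,.052),h1=(563,318,.052),l0=(721,119,.05),l1=(740,302,.05),puckR=(101,487,.03),wr=(500,115,.006))
W={k:cr(*v) for k,v in P.items()}
for k in W:print(k,W[k])
ex=W['r0']-W['r1'];print('rod len',np.linalg.norm(ex),'ang',np.degrees(np.arctan2(ex[1],ex[0])))
for a,b in(('bA','bB'),('h0','h1'),('l0','l1')):
    d=W[a]-W[b];print(a,np.linalg.norm(d),np.degrees(np.arctan2(d[1],d[0])))
# side check of cap: full-res px
print('side cap',ray("side",329*.64,444*.64,.036),'top glue',ray('top',630*.64,312*.64,0.02))
print('puck',ray('top',203*.64,408*.64,.03))
# fixture fit
from scipy.optimize import least_squares
pts=[('bA',(.055,.105,.04)),('bB',(-.055,.105,.04)),('l0',(.055,-.100,.05)),('l1',(-.055,-.1,.05)),('r1',(-.12,-.11,.045)),('r0',(.055,-.11,.045))]
def f(p):
    c,s=np.cos(p[2]),np.sin(p[2])
    return np.concatenate([np.array([p[0]+c*X[0]-s*X[1],p[1]+s*X[0]+c*X[1]])-W[k][:2] for k,X in pts])
r=least_squares(f,[.5,0,0],loss='soft_l1',f_scale=.003);p=r.x;print(p,np.degrees(p[2]),f(p))
c,s=np.cos(p[2]),np.sin(p[2])
for n,X in(('grip',(-.095,-.11)),('gripEnd',(-.095,.11)),('foot',(0,.057))):print(n,p[0]+c*X[0]-s*X[1],p[1]+s*X[0]+c*X[1])
E
```

```text
cap [0.6344 0.2022 0.036 ]
yel [0.6301 0.1077 0.036 ]
bA [0.6557 0.0366 0.04  ]
bB [0.5453 0.0274 0.04  ]
r0 [ 0.6726 -0.1776  0.047 ]
r1 [ 0.4996 -0.1886  0.047 ]
h0 [ 0.6626 -0.0655  0.052 ]
h1 [ 0.5536 -0.0739  0.052 ]
l0 [ 0.6714 -0.1719  0.05  ]
l1 [ 0.5606 -0.1782  0.05  ]
puckR [0.4635 0.2002 0.03  ]
wr [ 0.6882 -0.0384  0.006 ]
rod len 0.1733232426439167 ang 3.6248421145758196
bA 0.11082832764515871 4.771545088139506
h0 0.10930868554154136 4.399818155733484
l0 0.1109345154860855 3.2757819459878035
side cap [0.6324 0.2006 0.036 ] top glue [ 0.5962 -0.4235  0.02  ]
puck [0.465  0.2354 0.03  ]
[ 0.609  -0.073   0.0759] 4.349639381158564 [ 0.0001 -0.0007  0.0009  0.0002  0.      0.0034  0.0011  0.0014 -0.0019
 -0.0032 -0.0004 -0.0008]
grip 0.5225884504824014 -0.18985073121970203
gripEnd 0.5059030717721797 0.029515624763380488
foot 0.6046491121814278 -0.0161266747349482
```

play_rows(
  targets=[
    [0,0.029,0.034,-0.008,0,0,-0.0176],
    [0,0.029,0.034,-0.008,0,0,-0.0176],
    [0,0.029,0.034,-0.008,0,0,-0.0176],
    [0,0.029,0.034,-0.008,0,0,-0.0176],
    [0,0.029,0.034,-0.008,0,0,-0.0176],
    [0,0.029,0.034,-0.008,0,0,-0.0176],
    [0,0.029,0.034,-0.008,0,0,-0.0176],
    [0,0.029,0.034,-0.008,0,0,-0.0176],
    [0,0.029,0.034,-0.008,0,0,-0.0176],
    [0,0.029,0.034,-0.008,0,0,-0.0176],
    [0,0.029,0.034,-0.008,0,0,-0.0176],
    [0,0.028,0.035,-0.008,0,0,-0.0176],
  ],
)

```text
time_s: 1.6
position: [0.524, -0.1894, 0.126]
tcp_rot: [[0.997, 0.074, -0.0], [0.074, -0.997, 0.0], [-0.0, -0.0, -1.0]]
force: [0.4, -1.0, -0.3]
opening: 0.994
```

play_rows(
  targets=[
    [0,0,0,-0.025,0,0,0],
    [0,0,0,-0.025,0,0,0],
    [0,0,0,-0.025,0,0,0],
    [0,0,0,-0.025,0,0,0],
    [0.5,0,0,0,0,0,0],
    [1,0,0,0,0,0,0],
    [1,0,0,0,0,0,0],
    [1,0,0,0,0,0,0],
    [1,0,0,0,0,0,0],
    [1,0,0,0,0,0,0],
  ],
)

```text
time_s: 2.85
position: [0.5233, -0.1907, 0.0268]
tcp_rot: [[0.997, 0.074, 0.0], [0.074, -0.997, -0.0], [0.0, 0.0, -1.0]]
force: [-0.5, -0.3, 0.3]
opening: 0.401
```

play_rows(
  targets=[
    [1,0,0,0,0,0,0],
    [1,0,0,0,0,0,0],
    [1,0,0,0,0,0,0],
    [1,0,0,0,0,0,0],
    [1,0,0,0,0,0,0],
    [1,0,0,0,0,0,0],
  ],
)

```text
time_s: 3.6
position: [0.523, -0.1889, 0.0265]
tcp_rot: [[0.997, 0.074, -0.001], [0.074, -0.997, 0.003], [-0.001, -0.003, -1.0]]
force: [1.7, 4.6, 1.3]
opening: 0.127
```

```bash
python3 - <<'E'
import numpy as np
a=0.0745; th=np.linspace(0,np.pi,25)
y=-.11*np.cos(th);z=.11*np.sin(th)
for i in range(24):
    dy=y[i+1]-y[i];print([1,round(-dy*np.sin(a),4),round(dy*np.cos(a),4),round(z[i+1]-z[i],4),0,0,0],end=', ')
E
```

```text
[1, np.float64(-0.0001), np.float64(0.0009), np.float64(0.0144), 0, 0, 0], [1, np.float64(-0.0002), np.float64(0.0028), np.float64(0.0141), 0, 0, 0], [1, np.float64(-0.0003), np.float64(0.0046), np.float64(0.0136), 0, 0, 0], [1, np.float64(-0.0005), np.float64(0.0063), np.float64(0.0129), 0, 0, 0], [1, np.float64(-0.0006), np.float64(0.008), np.float64(0.012), 0, 0, 0], [1, np.float64(-0.0007), np.float64(0.0095), np.float64(0.0108), 0, 0, 0], [1, np.float64(-0.0008), np.float64(0.0108), np.float64(0.0095), 0, 0, 0], [1, np.float64(-0.0009), np.float64(0.0119), np.float64(0.008), 0, 0, 0], [1, np.float64(-0.001), np.float64(0.0129), np.float64(0.0064), 0, 0, 0], [1, np.float64(-0.001), np.float64(0.0136), np.float64(0.0046), 0, 0, 0], [1, np.float64(-0.0011), np.float64(0.0141), np.float64(0.0028), 0, 0, 0], [1, np.float64(-0.0011), np.float64(0.0143), np.float64(0.0009), 0, 0, 0], [1, np.float64(-0.0011), np.float64(0.0143), np.float64(-0.0009), 0, 0, 0], [1, np.float64(-0.0011), np.float64(0.0141), np.float64(-0.0028), 0, 0, 0], [1, np.float64(-0.001), np.float64(0.0136), np.float64(-0.0046), 0, 0, 0], [1, np.float64(-0.001), np.float64(0.0129), np.float64(-0.0064), 0, 0, 0], [1, np.float64(-0.0009), np.float64(0.0119), np.float64(-0.008), 0, 0, 0], [1, np.float64(-0.0008), np.float64(0.0108), np.float64(-0.0095), 0, 0, 0], [1, np.float64(-0.0007), np.float64(0.0095), np.float64(-0.0108), 0, 0, 0], [1, np.float64(-0.0006), np.float64(0.008), np.float64(-0.012), 0, 0, 0], [1, np.float64(-0.0005), np.float64(0.0063), np.float64(-0.0129), 0, 0, 0], [1, np.float64(-0.0003), np.float64(0.0046), np.float64(-0.0136), 0, 0, 0], [1, np.float64(-0.0002), np.float64(0.0028), np.float64(-0.0141), 0, 0, 0], [1, np.float64(-0.0001), np.float64(0.0009), np.float64(-0.0144), 0, 0, 0],
```

play_rows(
  targets=[
    [1,0,0.003,0.0144,0,0,0],
    [1,0,0.003,0.0141,0,0,0],
    [1,0,0.0046,0.0136,0,0,0],
    [1,-0.0005,0.0063,0.0129,0,0,0],
    [1,-0.0006,0.008,0.012,0,0,0],
    [1,-0.0007,0.0095,0.0108,0,0,0],
    [1,-0.0008,0.0108,0.0095,0,0,0],
    [1,-0.0009,0.0119,0.008,0,0,0],
  ],
)

```text
time_s: 4.6
position: [0.519, -0.1373, 0.125]
tcp_rot: [[0.997, 0.077, -0.0], [0.077, -0.997, -0.008], [-0.001, 0.008, -1.0]]
force: [-7.3, -12.6, 8.7]
opening: 0.126
```

play_rows(
  targets=[
    [1,-0.001,0.011,0.008,0,0,0],
    [1,-0.001,0.012,0.0055,0,0,0],
    [1,-0.001,0.013,0.0028,0,0,0],
    [1,-0.001,0.0143,0.001,0,0,0],
    [1,-0.001,0.0143,-0.0009,0,0,0],
    [1,-0.001,0.0141,-0.0028,0,0,0],
  ],
)

```text
time_s: 5.35
position: [0.5124, -0.0548, 0.1377]
tcp_rot: [[0.997, 0.076, -0.001], [0.076, -0.997, -0.001], [-0.001, 0.001, -1.0]]
force: [-3.4, -2.3, 3.1]
opening: 0.122
```

play_rows(
  targets=[
    [1,-0.001,0.0141,-0.0043,0,0,0],
    [1,-0.001,0.0133,-0.0061,0,0,0],
    [1,-0.001,0.0124,-0.0079,0,0,0],
    [1,-0.0008,0.0113,-0.0096,0,0,0],
    [1,-0.0007,0.0098,-0.0108,0,0,0],
    [1,-0.0006,0.0084,-0.0121,0,0,0],
    [1,-0.0005,0.0067,-0.0132,0,0,0],
    [1,-0.0003,0.0047,-0.0138,0,0,0],
  ],
)

```text
time_s: 6.35
position: [0.5071, 0.0266, 0.0565]
tcp_rot: [[0.997, 0.075, -0.002], [0.075, -0.997, 0.001], [-0.002, -0.001, -1.0]]
force: [-5.3, -2.5, 1.9]
opening: 0.126
```

play_rows(
  targets=[
    [1,0.001,0.003,-0.0145,0,0,0],
    [1,0.001,0.001,-0.0147,0,0,0],
    [1,0,0,-0.003,0,0,0],
    [1,0,0,0,0,0,0],
    [1,0,0,0,0,0,0],
  ],
)

```text
time_s: 6.98
position: [0.5071, 0.0307, 0.0256]
tcp_rot: [[0.997, 0.074, -0.005], [0.074, -0.997, 0.001], [-0.005, -0.002, -1.0]]
force: [-9.4, 0.2, 13.5]
opening: 0.126
```

play_rows(
  targets=[
    [0.2,0,0,0.002,0,0,0],
    [0.2,0,0,0,0,0,0],
    [0.2,0,0,0,0,0,0],
    [0.2,0,0,0,0,0,0],
    [0.2,0,0,0,0,0,0],
    [0.2,0,0,0.04,0,0,0],
    [0.2,0,0,0.05,0,0,0],
    [0.2,0.03,0.04,0.04,0,0,0],
    [0.2,0.03,0.045,0,0,0,0],
    [0.2,0.03,0.045,0,0,0,0],
    [0.2,0.036,0.041,0,0,0,0],
    [0.2,0,0,0,0,0,0],
  ],
)

```text
time_s: 8.48
position: [0.6374, 0.203, 0.1563]
tcp_rot: [[0.997, 0.078, 0.003], [0.078, -0.997, 0.001], [0.004, -0.001, -1.0]]
force: [0.7, -0.1, -0.6]
opening: 0.799
```

```bash
python3 - <<'E'
from h import *
im=bot.capture("top");s=bot.capture("side")
cv2.imwrite("pics/t2.png",im);cv2.imwrite("pics/s2.png",s)
a=cv2.resize(im[150:250,180:320],None,fx=4,fy=4,interpolation=cv2.INTER_CUBIC)   # 560x400
b=cv2.resize(s[140:260,195:295],None,fx=4,fy=4,interpolation=cv2.INTER_CUBIC)
print(a.shape,b.shape)
cv2.imwrite("pics/c2.png",a);cv2.imwrite("pics/c3.png",b)
print(bot.read_state()["position"])
E
```

```text
(400, 560, 3) (480, 400, 3)
[0.6342681  0.20008132 0.15572215]
```

View pics/c2.png

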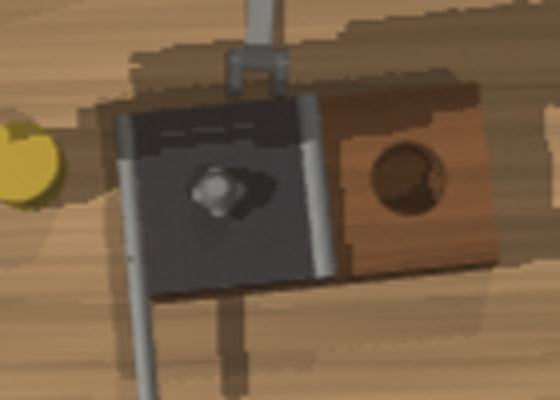

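View pics/c3.png

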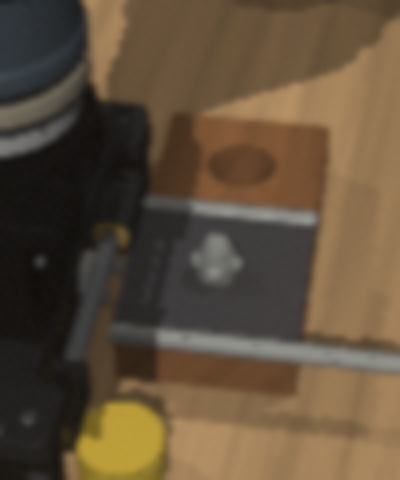

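The leaf lies folded with the stud up: stud top is at (215,187) in the top crop and (218,240) in the side crop. The pocket is at (408,179).

```bash
python3 - <<'E'
from h import *
np.set_printoptions(precision=4,suppress=True)
T=lambda x,y,z:ray("top",180+(x+.5)/4-.5,150+(y+.5)/4-.5,z)
S=lambda x,y,z:ray("side",195+(x+.5)/4-.5,140+(y+.5)/4-.5,z)
print('stud top T',T(215,187,.077),'S',S(218,240,.077))
print('balls T',T(218,189,.0595),'S',S(217,261,.0595))
pk=T(408,179,.04);print('pocket T',pk, S(242,165,.04))
a=np.radians(4.3);y=np.array([-np.sin(a),np.cos(a),0]);print('foot from pocket',pk+.114*y)
for n,p in(('E0',T(478,82,.04)),('E1',T(496,263,.04)),('h0',T(309,96,.05)),('h1',T(325,276,.05))):print(n,p)
for n,v in dict(foot=(.6047,-.0155,.05),top=(.6047,-.0155,.077)).items():
  u=px('top',v);w=px('side',v);print(n,(u-[180,150])*4,(w-[195,140])*4)
# cap in white mask at present? and shape in first picture by moments
im=cv2.imread("pics/top0.png");h=cv2.cvtColor(im,cv2.COLOR_BGR2HSV)[170:210,128:165]
m=((h[...,1]<50)&(h[...,2]>120)).astype(np.uint8);M=cv2.moments(m,True);u=M['m10']/M['m00']+128;v=M['m01']/M['m00']+170
print('cap',u,v,M['m00'],ray('top',u,v,.036))
print(bot.read_state()['position'])
E
```

```text
stud top T [ 0.6049 -0.0129  0.077 ] S [ 0.6025 -0.0144  0.077 ]
balls T [ 0.6068 -0.0137  0.0595] S [ 0.6031 -0.0145  0.0595]
pocket T [ 0.6134 -0.1266  0.04  ] [ 0.6117 -0.1264  0.04  ]
foot from pocket [ 0.6049 -0.0129  0.04  ]
E0 [ 0.672 -0.171  0.04 ]
E1 [ 0.5614 -0.1769  0.04  ]
h0 [ 0.6636 -0.0686  0.05  ]
h1 [ 0.555  -0.0752  0.05  ]
foot [220.4542 193.761 ] [213.2533 269.1843]
top [218.0145 185.6986] [213.2368 236.6491]
cap 144.35576923076923 189.35576923076923 312.0 [0.6351 0.2035 0.036 ]
[0.6343 0.2001 0.1557]
```

play_rows(
  targets=[
    [0.2,0,0.001,-0.04,0,0,0],
    [0.2,0,0,-0.04,0,0,0],
    [0.2,0,0,-0.035,0,0,0],
    [0.2,0,0,-0.02,0,0,0],
    [0.2,0,0,-0.011,0,0,0],
    [0.6,0,0,0,0,0,0],
    [1,0,0,0,0,0,0],
    [1,0,0,0,0,0,0],
    [1,0,0,0,0,0,0],
    [1,0,0,0,0,0,0],
    [1,0,0,0,0,0,0],
  ],
)

```text
time_s: 9.95
position: [0.6361, 0.2012, 0.0119]
tcp_rot: [[0.997, 0.075, 0.002], [0.075, -0.997, 0.0], [0.003, -0.0, -1.0]]
force: [-1.1, 0.2, 5.1]
opening: 0.568
```

play_rows(
  targets=[
    [1,0,0,0,0,0,0],
    [1,0,0,0,0,0,0],
  ],
)

```text
time_s: 10.2
position: [0.6361, 0.2012, 0.0119]
tcp_rot: [[0.997, 0.075, 0.002], [0.075, -0.997, 0.0], [0.002, -0.0, -1.0]]
force: [0.2, 0.6, 6.4]
opening: 0.567
```

```bash
python3 - <<'E'
from h import *
im=bot.capture("side");cv2.imwrite("pics/c4.png",cv2.resize(im[240:340,150:280],None,fx=4,fy=4,interpolation=cv2.INTER_CUBIC))
s=bot.read_state();print(s["position"],s["force"],s["opening"])
E
```

```text
[0.63615333 0.20117234 0.01185861] [0.33800542 0.32984067 6.0838496 ] 0.5666036622055266
```

View pics/c4.png

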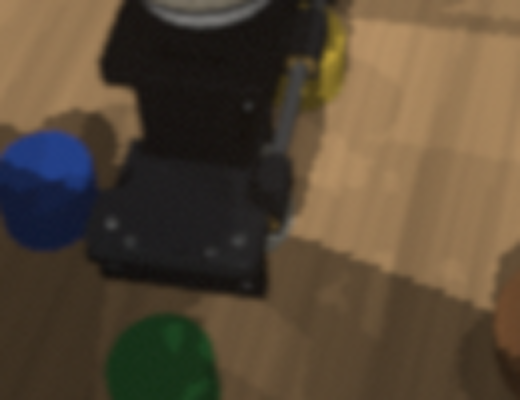

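play_rows(
  targets=[
    [1,0,0,0.04,0,0,0],
    [1,0,0,0.05,0,0,0],
    [1,0,0,0.04,0,0,0],
    [1,-0.005,-0.035,0.005,0,0,0],
    [1,-0.005,-0.036,0,0,0,0],
    [1,-0.005,-0.036,0,0,0,0],
    [1,-0.005,-0.036,0,0,0,0],
    [1,-0.005,-0.036,0,0,0,0],
    [1,-0.005,-0.036,0,0,0,0],
    [1,0,0,0,0,0,0],
    [1,0,0,0,0,0,0],
  ],
)

```text
time_s: 11.62
position: [0.6049, -0.0137, 0.1453]
tcp_rot: [[0.997, 0.074, -0.001], [0.074, -0.997, 0.001], [-0.001, -0.001, -1.0]]
force: [0.0, 0.4, -0.3]
opening: 0.568
```

```bash
python3 - <<'E'
from h import *
im=bot.capture("side");cv2.imwrite("pics/c5.png",cv2.resize(im[90:240,180:330],None,fx=4,fy=4,interpolation=cv2.INTER_CUBIC))
s=bot.read_state();print(s["position"],s["force"],s["opening"])
p=s["position"]
for dz in(-.012,.024):
  for d in((0,0),(0,.025),(-.025,0)):
    print(dz,d,(px('side',p+[d[0],d[1],dz])-[180,90])*4)
E
```

```text
[ 0.60492536 -0.01321508  0.14531394] [-0.5174452  -0.36021085 -0.71143286] 0.5700140279296054
-0.012 (0, 0) [271.89125526 366.47310881]
-0.012 (0, 0.025) [261.58873461 395.42378761]
-0.012 (-0.025, 0) [315.52364238 373.05061231]
0.024 (0, 0) [271.82410333 316.18556488]
0.024 (0, 0.025) [261.18383421 344.86639258]
0.024 (-0.025, 0) [316.85312068 322.72048341]
```

View pics/c5.png

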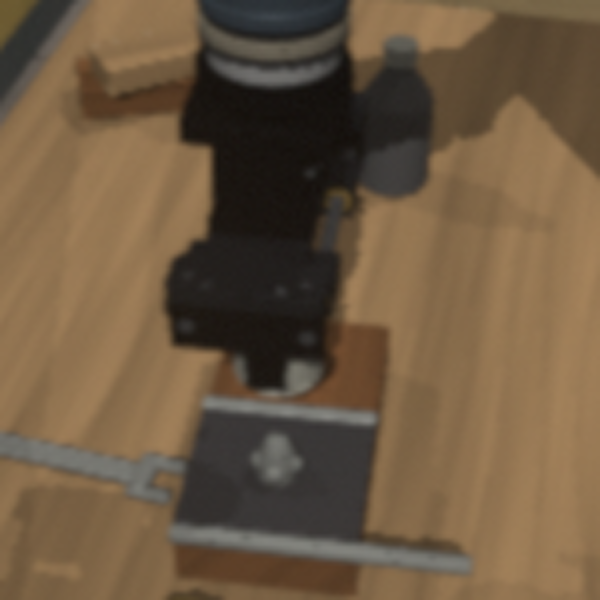

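The cap is held upright; its rim spans (233–328, ~385), centred on the finger, and sits about 2 mm to -x of the stud. I'll correct by 2 mm and go down.

play_rows(
  targets=[
    [1,0.002,-0.0005,-0.025,0,0,0],
    [1,0,0,-0.025,0,0,0],
    [1,0,0,-0.006,0,0,0],
    [1,0,0,-0.003,0,0,0],
    [1,0,0,-0.003,0,0,0],
    [1,0,0,-0.002,0,0,0],
    [1,0,0,0,0,0,0],
  ],
)

```text
time_s: 12.55
position: [0.6073, -0.0147, 0.0818]
tcp_rot: [[0.997, 0.074, 0.001], [0.074, -0.997, -0.0], [0.001, 0.0, -1.0]]
force: [0.6, 0.9, -1.0]
opening: 0.568
```

play_rows(
  targets=[
    [1,0,0,-0.002,0,0,0],
    [1,0,0,-0.002,0,0,0],
    [1,0,0,-0.002,0,0,0],
    [1,0,0,-0.001,0,0,0],
    [1,0,0,0,0,0,0],
  ],
)

```text
time_s: 13.18
position: [0.6069, -0.0145, 0.075]
tcp_rot: [[0.997, 0.075, -0.001], [0.075, -0.997, 0.0], [-0.001, -0.0, -1.0]]
force: [-1.7, 0.2, 5.3]
opening: 0.567
```

play_rows(
  targets=[
    [1,0,0,-0.001,0,0,0],
    [1,0,0,-0.001,0,0,0],
    [1,0,0,-0.001,0,0,0],
    [1,0,0,0,0,0,0],
  ],
)

```text
time_s: 13.68
position: [0.6074, -0.0146, 0.0728]
tcp_rot: [[0.997, 0.075, 0.001], [0.075, -0.997, -0.0], [0.001, 0.0, -1.0]]
force: [-1.9, 0.5, 8.2]
opening: 0.565
```

play_rows(
  targets=[
    [1,0,0,-0.001,0,0,0],
    [1,0,0,-0.001,0,0,0],
    [1,0,0,-0.001,0,0,0],
    [1,0,0,0,0,0,0],
  ],
)

```text
time_s: 14.18
position: [0.6067, -0.0145, 0.068]
tcp_rot: [[0.997, 0.074, -0.001], [0.074, -0.997, 0.0], [-0.001, -0.0, -1.0]]
force: [-1.6, -1.0, 1.0]
opening: 0.566
```

The click came through: the force dropped from 8.2 to 1.0 N. Now on to the leaf.

play_rows(
  targets=[
    [1,0,0,-0.002,0,0,0],
    [1,0,0,-0.002,0,0,0],
    [1,0,0,-0.002,0,0,0],
    [1,0,0,-0.001,0,0,0],
    [1,0,0,0,0,0,0],
  ],
)

```text
time_s: 14.8
position: [0.6074, -0.0146, 0.0619]
tcp_rot: [[0.997, 0.075, 0.001], [0.075, -0.997, -0.0], [0.001, 0.0, -1.0]]
force: [-3.3, -0.4, 1.7]
opening: 0.57
```

play_rows(
  targets=[
    [1,0,0,-0.002,0,0,0],
    [1,0,0,-0.002,0,0,0],
    [1,0,0,0,0,0,0],
  ],
)

```text
time_s: 15.18
position: [0.6074, -0.0146, 0.0616]
tcp_rot: [[0.997, 0.075, 0.001], [0.075, -0.997, -0.001], [0.001, 0.001, -1.0]]
force: [-7.0, 0.8, 23.6]
opening: 0.572
```

play_rows(
  targets=[
    [1,-0.001,0,0.001,0,0,0],
    [1,0,0,0,0,0,0],
    [1,0,0,0,0,0,0],
    [1,0,0,0,0,0,0],
  ],
)

```text
time_s: 15.68
position: [0.6074, -0.0146, 0.0617]
tcp_rot: [[0.997, 0.075, 0.004], [0.075, -0.997, -0.0], [0.004, 0.001, -1.0]]
force: [-4.8, 1.1, 16.5]
opening: 0.569
```

```bash
python3 - <<'E'
from h import *
im=bot.capture("side");cv2.imwrite("pics/c6.png",cv2.resize(im[130:240,200:320],None,fx=5,fy=5,interpolation=cv2.INTER_CUBIC))
for i in range(3):
    bot.capture("top");s=bot.read_state();print(s["time_s"],np.round(s["position"],4),np.round(s["force"],1),np.round(s["opening"],3))
E
```

```text
15.775 [ 0.6074 -0.0146  0.0617] [-3.9  1.  16.6] 0.57
15.825 [ 0.6074 -0.0146  0.0617] [-4.2  0.8 16.3] 0.569
15.875 [ 0.6073 -0.0146  0.0617] [-3.6  1.5 15.9] 0.571
```

View pics/c6.png

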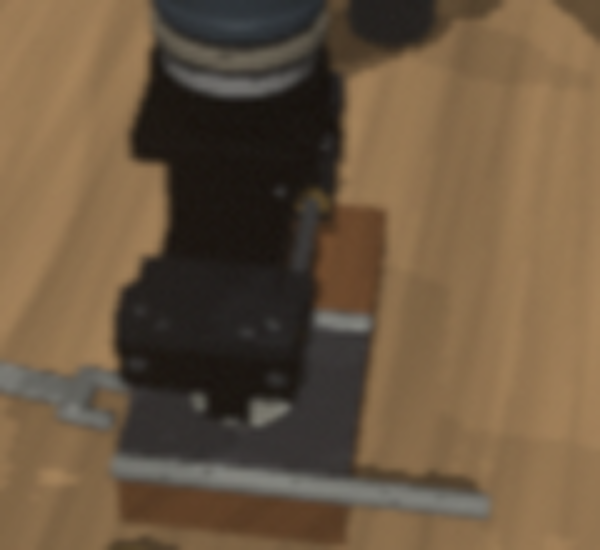

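The cap is flush at (245,412), the leaf is flat, and the wrench hasn't moved. The push is steady at about 16 N, so I'm handing in.

```bash
python3 -c "
from rig import bot
print(bot.hand_in());s=bot.read_state();print(s['time_s'],s['position'],s['force'],s['opening'])"
```

```text
the job is handed in; nothing more can be done
None
the job is handed in; nothing more can be done
```

I folded the leaf over by its rod until it met the stop, then gripped the white cap and pressed it onto the stud. The job was handed in at about 16 s with the fingers still pushing down.

- **Click:** the push rose to 8.2 N and then dropped to 1.0 N as the cap passed the balls.
- **Seated:** the cap then stopped against the leaf with the fingertips (TCP) at z = 0.0617 m. That matches a flush cap to within 0.3 mm, given that I gripped it with the TCP 11.9 mm above its mouth.
- **Final push:** the last readings were a steady 16 N downwards with the jaws closed on the cap (opening 0.57, about 49 mm). A sideways force of about 4 N towards -x remained.
- **Last picture:** it shows the leaf flat, the cap down on it and the wrench in place. The glue bottle was only partly in view and the puck was not. I did not measure either again, but the arm never came near them.
- **Disagreement:** the two cameras differed by about 2 mm on where the stud and cap were, so I moved the cap 2 mm in x before pressing.

The hand-in reports no verdict, so I don't have the judged result.

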